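Seat a deep-well plate and lock its side clamp

ROBOT

A 6-joint arm with a two-finger parallel gripper is mounted at the origin on the work surface. World frame = base frame: x ahead of the robot, y to its left, z up, the work surface at z = 0. Lengths are in m, angles in rad, forces in N, time in s.
With the tool pointing down it reaches from about 0.3 to 0.875 m from the base axis. Payload 6.4 kg.
Tool frame: the origin (TCP) lies on the front face of the gripper's body, between the roots of the fingers; the fingertips stand 73 mm ahead of it and the grasp point (between the pads) lies ctrl.pinch_z ahead of it (ctrl.pinch_z is the distance from the TCP to the grasp point, in m); z points along the fingers, x is the direction in which the jaws open and shut, and the axes are right-handed (so a half turn about z gives the same grasp; the last joint's range is limited). The gripper opens to 85 mm and grips with 20 to 120 N. Pads are 22 mm wide; open, the fingers measure 114 mm over their backs; the gripper's body (76 mm by 85 mm) begins 54 mm behind the grasp point. The pads swing forward as they close: fully open they stand 13 mm farther back than shut.
Start: joints at [1.08, 0.181, 1.607, -0, 1.354, -0.206], TCP at [0.162, 0.552, 0.304] pointing down, gripper open.
Joint ranges: [-2.99, 2.99], [-0.89, 2.07], [0.3, 2.58], [-1.14, 4.28], [0, 2.63], [-3.12, 3.12]. Speed limits (rad/s): [2.57, 2.57, 3.01, 3.14, 3.14, 3.14].

INTERFACE

Orientations are given as a unit quaternion [w, x, y, z].
In Python, from bench import ctrl gives the robot as it stands.
- The arm moves only by the tool move_arm, never from a script. Its argument "rows" is text: rows parted by semicolons, each of 7 numbers parted by spaces: the shift along the tool's x, y, z in cm, then the turn, a rotation vector about the tool's x, y, z in degrees, then the opening, from 0 (shut) to 1 (fully open). In form: x y z rx ry rz grip; .... A call has 1 to 20 rows; each row shifts and turns the commanded pose from where the row before left it, along the tool's axes as they then stand; what a row does not reach is not made up. A row lasts 1/10 s, in which the tool goes at most 50 mm and 8.59 degrees, less where a joint would pass 70% of its speed; a pose out of reach is approached as far as the arm can. A call with a gripper value outside its range is refused whole. The fingers move at their own pace and stop on an object; the grip force is fixed at half the most. Time passes only in rows, so rows that do not move let the fingers close. It gives the time, the measured TCP pose, the force and the opening at its end, in the units of the state.
- ctrl.get_obs(): the state, without advancing time (a new reading comes with each control period).
- ctrl.camera(name): name is "scene" or "top" or "wrist"; returns a dict with "color" (384x512x3 uint8, blue, green, red), "fx", "fy", "cx", "cy" (pixels), "rvec" (rotation vector, rad) and "tvec" (3), from world to camera coordinates, as OpenCV has them. Camera axes: x right, y down, z forward; pixel columns grow to the right and rows downward; lengths in m; the calibration is good to about 2 mm. A picture is of the moment at which its call begins. There is no depth.
- ctrl.hand_in(): hands the job in, once; it reports no verdict.
Trained networks look in the newest picture that a camera, given by its name, has taken for a name from the list of things; names that differ only in an ending like _2 or _b are one class to them, and where a whole thing is asked for, a point or a joint stands for the part that bears it (a point fixed in the world has none). Each returns a list of dicts, best first, with "confidence" (0 to 1); they miss things now and then, are a little off and sometimes report something else, mostly with a low value. They report only what shows in the picture. A call takes as long as a camera call. They do not tell look-alikes from the thing itself.
- ctrl.look_for(camera, query): "bbox" ([left, top, right, bottom] in pixels, round what is visible of it).
- ctrl.trace(camera, query): "region" (384x512 bool, what is visible of it) and "bbox" ([left, top, right, bottom] in pixels, round what is visible of it).
The state is a dict: "time_s": time; "q": joint angles; "dq": joint speeds; "joint_efforts": joint torques, N m; "eef_pos": TCP position; "eef_rot": TCP orientation; "wrist_force": force on the tool from outside, world axes, zero at the start; "torque": the same for the moment, N m; "opening": opening from 0.0 (shut) to 1.0 (fully open).
Only numpy, scipy, OpenCV 4.12 (cv2) and the standard library are available. Lean on these libraries where they do the work, as an engineer would, in place of code of your own. Each camera call takes 0.05 s, during which the arm holds its last target.

TASK

Push the 24-well plate that lies in the aluminium nest along its channel until it is fully home against the end stop, without lifting it off the nest. Then push the nest's clamp lever over, past its dead point, until it snaps into lock against its far stop. Leave everything else on the bench where it stands.

Things in the scene. Friction and masses are not known exactly. Their poses are not given: they have to be found in the camera images.
- nest: Fixed aluminium plate nest with a sliding channel. Origin: centre of the underside of its 205 (x) x 115 (y) x 12 mm base. x points along the channel to the end stop (roughly away from the robot), y to the clamp lever's side, z up. Side rails rise 12 mm above the base, inner faces at y = +-44.5 mm. The -x end is open; the base ends there at x = -102.5 mm. It never moves.
- end_stop (a point): Middle of the face of the nest's end stop, a cross wall 105 mm wide, top 38 mm above the bench: x = 83.9 mm, y = 0, z = 25 mm in the nest frame. The plate's +x face touches it when home.
- plate: Loose white 24-well plate in the nest's channel (3.5 mm side play), 127.8 (x) x 85.5 (y) x 44 mm, 120 to 250 g, open wells on top. Origin: centre of its underside; axes as the nest's. Rests on the base, 12 mm above the bench. Starts 12 to 42 mm short of the stop; home, its origin is at x = 20 mm in the nest frame. Slides with under 4 N.
- lever (a joint): Clamp lever angle about its vertical pivot, rad: 0 = open stop, grows clockwise seen from above, 1.9 = locked stop. The over-centre spring drives it back to 0 below the dead point at 1.2 and snaps it to 1.9 beyond. It takes 5 to 6 N at 85 mm from the pivot for most of the way, falling to none at the dead point. It also slides the shoe 8 mm against the plate's side.
- lever_pivot (a point): On the lever's vertical pivot axis, 50 mm above the bench; x = -10 mm, y = 105 mm in the nest frame. From it the lever points 115 deg counter-clockwise (from above) from the nest's x axis when open: outwards and a little towards the robot; and 6 deg when locked: along the nest, away from the robot. A 12 mm high wing of the base (x -75 to 40, y 55 to 140 mm) carries it.
- lever_bar (a point): Centre of the top of the lever's level steel bar, 85 mm out from the pivot; its x axis points outwards along the bar. The bar is 14 mm wide, 12 mm high (44 to 56 mm above the bench) and ends 120 mm from the pivot. Moves with the lever.
- lever_handle (a point): Centre of the top of the lever's black upright handle peg, 19 mm across, from 42 to 86 mm above the bench, 108 mm out from the pivot. Moves with the lever.
- shoe_guide (a point): Centre of the top of the black guide block (46 x 14 mm, top 42 mm above the bench) between the lever's pivot and the plate. The black clamp shoe slides from it to the plate's side when the lever locks.
- spatula: A flat steel lab spatula, 150 x 20 x 6 mm, lying beside the nest on the side away from the lever; origin under its middle. Bystander, loose.
- jar: a small lidded jar, 48 mm across, 55 mm high, standing beyond the nest's end stop; origin at the centre of its underside. Bystander, loose.
- dish: a small open white cup, 60 mm across, 30 mm high, standing beyond the nest; origin at the centre of its underside. Bystander, loose.
- tipbox: a closed pipette-tip box, 122 x 84 x 72 mm; origin at the centre of its underside. Bystander, loose.
- bottle: a white reagent bottle, 60 mm across, 130 mm high; origin at the centre of its underside. Bystander, loose.
- tuberack: a grey rack of capped tubes, 60 x 160 x 70 mm; origin at the centre of its underside. Bystander, loose.
- spareplate: a spare plate of the same kind as the working plate, 128 x 86 x 44 mm, standing on the bare bench; origin at the centre of its underside. Bystander, loose.
Mind the look-alikes: they are no part of the job. What is shaped like the plate but orange is not meant.

How it is judged:
On the way, in this order (a step that is already met when the one before it is completed fails the run):
1. the plate is pushed home against the end stop while the clamp lever is still open (x of plate in the frame of nest between 0.017 and 0.023 m and height (world z) of plate between 0.008 and 0.016 m and angle between the x axis of plate and the x axis of nest, either way round below 0.06 rad and value of joint lever below 0.9 rad), for 0.1 s.
2. the lever has snapped past its dead point into lock, the plate still home (x of plate in the frame of nest between 0.017 and 0.023 m and height (world z) of plate between 0.008 and 0.016 m and angle between the x axis of plate and the x axis of nest, either way round below 0.06 rad and value of joint lever above 1.75 rad), for 0.2 s.
At the end, for the whole second after the job is handed in: The plate's origin is within 3 mm of its home place along the nest's x axis (17 to 23 mm), flat on the nest base (8 to 16 mm above the bench), within 0.06 rad of the nest's direction and at rest, and the lever reads more than 1.75 rad (locked) (all of step 2 and linear speed of plate below 0.02 m/s); the robot touches nothing.
It fails at once if the plate is lifted more than 10 mm off the nest base (height (world z) of plate above 0.022 m).
It fails at once if the plate is tipped more than 0.2 rad (angle between plate's own z axis and vertical above 0.2 rad).
It fails at once if a bystander is moved more than 25 mm (distance of any of spatula, jar, dish, tipbox, bottle, tuberack, spareplate from where it was at the start of the episode above 0.025 m).
It also fails if it takes over 45 s, if anything falls off the work surface, if the arm or the gripper's body presses on something with over 40 N, if the wrist force passes 120 N, or if a joint passes its speed limit or range.

## Working session

There is one attempt and no reset: what is moved stays moved. The work goes in short steps, Python scripts to look and compute and a tool call to move; the robot and the scene stay as the last step left them, time stands still between calls to the robot, and variables do not carry over. Pictures are saved under pics/ and viewed, and the job is handed in when it is done.

Besides the shell and the picture viewer there is one more tool, called after "Request:" in YAML: its name, and indented under it one key for each argument. move_arm: Moves the arm, as the interface text tells. Its arguments: {"type":"object","properties":{"rows":{"type":"string"}},"required":["rows"]}

```bash
mkdir -p pics; ls; python3 - <<'E'
from bench import ctrl
import cv2
for n in ["scene","top","wrist"]:
    c=ctrl.camera(n); cv2.imwrite(f"pics/{n}0.png",c["color"])
    print(n,c["fx"],c["cx"],c["rvec"],c["tvec"])
    for q in ["plate","nest","lever_bar","lever_handle","shoe_guide","spatula","jar","dish"]:
        print(q,[(round(d["confidence"],2),[int(x) for x in d["bbox"]]) for d in ctrl.look_for(n,q)])
print(ctrl.pinch_z, ctrl.get_obs())
E
```

```text
pics
scene 490.8547212872663 253.36869677886185 [ 2.15074194  0.69619934 -0.30779327] [-0.44028257 -0.16781621  1.80570417]
plate [(0.95, [198, 201, 255, 245]), (0.88, [168, 174, 204, 213])]
nest [(0.84, [191, 169, 268, 255])]
lever_bar [(0.8, [238, 170, 255, 207])]
lever_handle [(0.68, [239, 171, 253, 209])]
shoe_guide [(0.92, [190, 169, 269, 258]), (0.41, [195, 239, 234, 264])]
spatula [(0.55, [193, 240, 238, 265])]
jar [(0.79, [269, 249, 286, 273])]
dish [(0.83, [279, 226, 300, 250]), (0.58, [198, 205, 256, 248])]
top 364.1223845621711 257.7723291975997 [ 2.11231262 -2.14184654  0.19621377] [-0.02536959  0.58209942  1.34277123]
plate [(0.9, [263, 237, 298, 277]), (0.86, [279, 184, 306, 218])]
nest [(0.65, [237, 176, 308, 228])]
lever_bar [(0.62, [238, 196, 271, 219])]
lever_handle [(0.56, [236, 198, 269, 216]), (0.22, [237, 175, 308, 227])]
shoe_guide [(0.92, [234, 178, 303, 229]), (0.69, [115, 208, 146, 242])]
spatula [(0.41, [311, 182, 316, 211])]
jar []
dish [(0.46, [267, 153, 281, 168])]
wrist 342.7597338100687 259.00487937822004 [-2.32102117 -1.73921594 -0.25103091] [-0.57453896 -0.03668629  0.37870272]
plate []
nest []
lever_bar []
lever_handle []
shoe_guide []
spatula []
jar []
dish []
0.0539 {'time_s': 1.35, 'q': array([ 1.07968904e+00,  1.80834450e-01,  1.60702411e+00, -1.70496783e-05,
        1.35382486e+00, -2.06309240e-01]), 'dq': array([-0.00061264, -0.00148614,  0.00053874, -0.00047847,  0.00105756,
        0.00226783]), 'joint_efforts': array([-1.79113675e-03, -4.44874406e+01, -3.51656985e+01, -4.55288991e-04,
        1.17306208e-03,  1.79517576e-05]), 'eef_pos': array([0.16154496, 0.55183762, 0.3038574 ]), 'eef_rot': array([ 2.67376515e-05,  8.00299979e-01,  5.99599818e-01, -3.76023332e-05]), 'wrist_force': array([-0.00335454,  0.19197129, -0.71019338]), 'torque': array([-0.02882084, -0.03439173,  0.02176411]), 'opening': 1.0037773000182246}
```

View crops.

```bash
python3 - <<'E'
import cv2,numpy as np
s=cv2.imread("pics/scene0.png")[140:290,140:340]; t=cv2.imread("pics/top0.png")[110:300,100:350]
cv2.imwrite("pics/s_c.png",cv2.resize(s,None,fx=4,fy=4,interpolation=2)); cv2.imwrite("pics/t_c.png",cv2.resize(t,None,fx=3.1,fy=3.1,interpolation=2))
E
```

```text
(no output)
```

View pics/s_c.png

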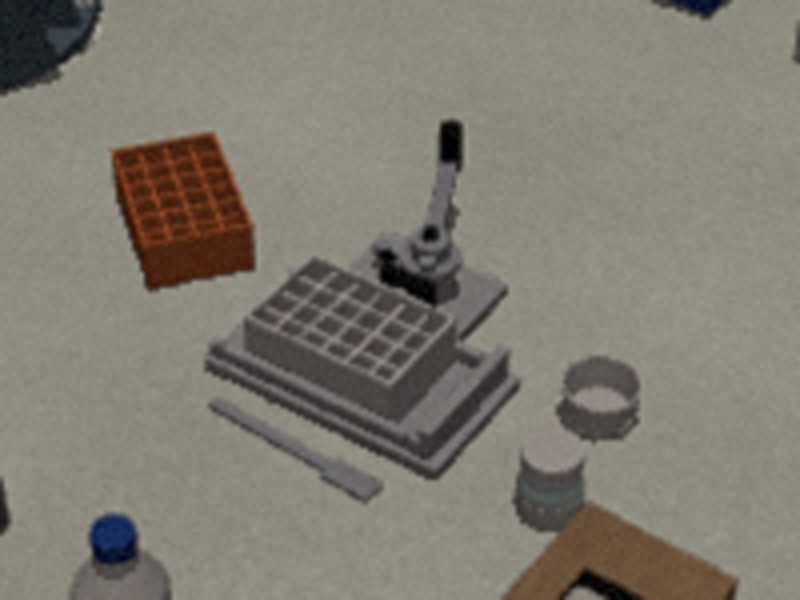

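View pics/t_c.png

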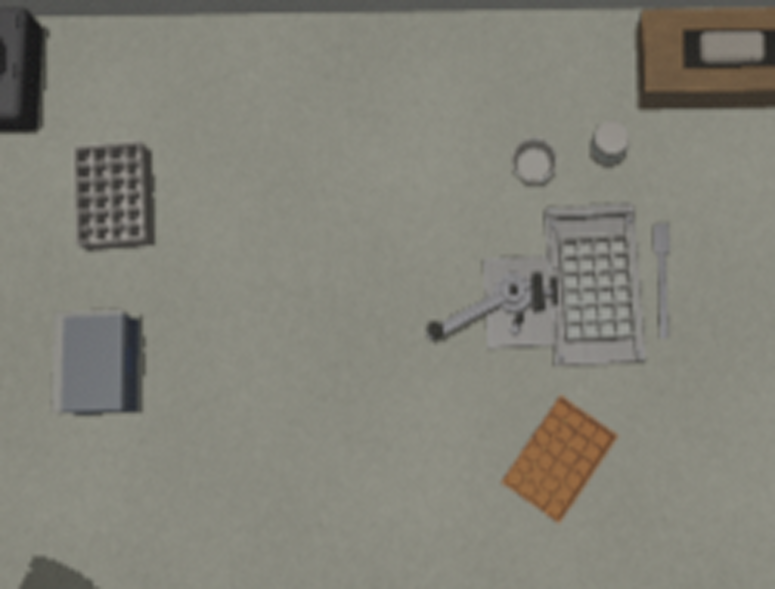

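View pics/scene0.png

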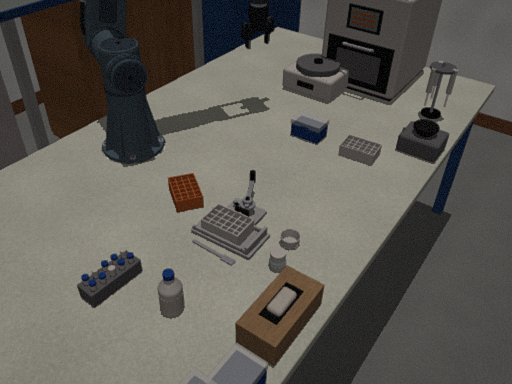

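View pics/top0.png

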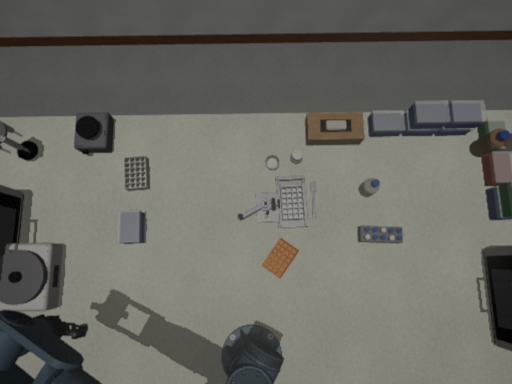

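```bash
cat > h.py <<'E'
import cv2,numpy as np
from scipy.optimize import least_squares
def P(cam,X):
    return cv2.projectPoints(np.array(X,float).reshape(-1,3),np.array(cam["rvec"]),np.array(cam["tvec"]),np.array([[cam["fx"],0,cam["cx"]],[0,cam["fy"],cam["cy"]],[0,0,1.]]),None)[0].reshape(-1,2)
def W(p,X):
    X=np.array(X,float).reshape(-1,3);c,s=np.cos(p[2]),np.sin(p[2])
    return np.c_[p[0]+c*X[:,0]-s*X[:,1],p[1]+s*X[:,0]+c*X[:,1],X[:,2]]
a=np.deg2rad(115)
HANDLE=[-.010+.108*np.cos(a),.105+.108*np.sin(a),.086]
def fit(obs,p0):
    f=lambda p:np.concatenate([(P(c,W(p,[o[0] for o in l]))-[o[1] for o in l]).ravel() for c,l in obs])
    r=least_squares(f,p0,loss='soft_l1'); return r.x,f(r.x).reshape(-1,2)
E
python3 - <<'E'
from bench import ctrl
from h import *
t=ctrl.camera("top"); s=ctrl.camera("scene")
T=lambda u,v:(u/3.1+100-.35,v/3.1+110-.35); S=lambda u,v:(u/4+140-.4,v/4+140-.4)
ot=[([-.010,.105,.056],T(513,289)),(HANDLE,T(434,330)),([-.1025,.0575,.012],T(555,363)),([-.1025,-.0575,.012],T(644,361)),([.1025,.0575,.012],T(546,207)),([.1025,-.0575,.012],T(634,207))]
os=[([-.1025,-.0575,.0],S(208,368)),([.1025,-.0575,0],S(434,477)),([.1025,.0575,.012],S(519,378)),(HANDLE,S(451,124)),([.040,.140,.012],S(507,289))]
p,r=fit([(t,ot),(s,os)],[.6,0,0]); print(p,np.degrees(p[2]));print(r.round(1))
p1,_=fit([(t,ot)],[.6,0,0]);p2,_=fit([(s,os)],[.6,0,0]);print(p1,p2)
i=np.linalg.inv(cv2.Rodrigues(np.array(t["rvec"]))[0]);print(ctrl.get_obs()["time_s"])
E
```

```text
[ 0.57283636 -0.1660494   0.0349305 ] 2.0013704119481903
[[ 0.1  0.6]
 [ 0.  -0.6]
 [-0.3  1.4]
 [ 0.5  0.6]
 [-0.4  0.5]
 [-0.  -0.8]
 [-1.2  0.3]
 [ 0.   1.8]
 [ 0.7 -0.1]
 [ 0.4  0.4]
 [ 0.6 -1.1]]
[ 0.57412589 -0.16619425  0.03414475] [ 0.57167441 -0.16527755  0.03601074]
1.45
```

Request:
move_arm:
  rows: "-1.7 1.35 0 0 0 0 0;-3.4 2.7 0 0 0 0 0;-3.4 2.7 0 0 0 0 0;-3.4 2.7 0 0 0 0 0;-3.4 2.7 0 0 0 0 0;-3.4 2.7 0 0 0 0 0;-3.4 2.7 0 0 0 0 0;-3.4 2.7 0 0 0 0 0;-3.4 2.7 0 0 0 0 0;-3.4 2.7 0 0 0 0 0;-3.4 2.7 0 0 0 0 0;-3.4 2.7 0 0 0 0 0;-3.4 2.7 0 0 0 0 0;-3.4 2.7 0 0 0 0 0;-3.4 2.7 0 0 0 0 0;-3.4 2.7 0 0 0 0 0;-3.4 2.7 0 0 0 0 0;-3.4 2.7 0 0 0 0 0;-1.7 1.35 0 0 0 0 0"

```text
time_s: 3.35
eef_pos: [0.4568, -0.1753, 0.304]
eef_rot: [0.001, 0.801, 0.599, -0.0]
wrist_force: [0.1, 0.3, -0.1]
opening: -0.003
```

Request:
move_arm:
  rows: "0 0 0 0 0 -6.1 0;0 0 0 0 0 -6.1 0;0 0 0 0 0 -6.1 0;0 0 0 0 0 0 0"

```text
time_s: 3.75
eef_pos: [0.456, -0.1722, 0.3039]
eef_rot: [-0.0, 0.695, 0.719, 0.0]
wrist_force: [0.1, 0.8, -0.7]
opening: -0.001
```

```bash
python3 - <<'E'
from bench import ctrl
from h import *
w=ctrl.camera("wrist"); cv2.imwrite("pics/w1.png",w["color"])
o=ctrl.get_obs(); print(o["eef_pos"],o["eef_rot"],o["opening"],o["time_s"],o["wrist_force"])
R=cv2.Rodrigues(np.array(w["rvec"]))[0]; print(-R.T@np.array(w["tvec"]))
E
```

```text
[ 0.45601075 -0.17206857  0.30390635] [1.15285649e-05 6.95601410e-01 7.18427921e-01 2.06192768e-05] 0.0034114307529315886 3.8 [ 0.14478706  0.8895773  -0.26226235]
[ 0.38370819 -0.17488383  0.37309749]
```

View pics/w1.png

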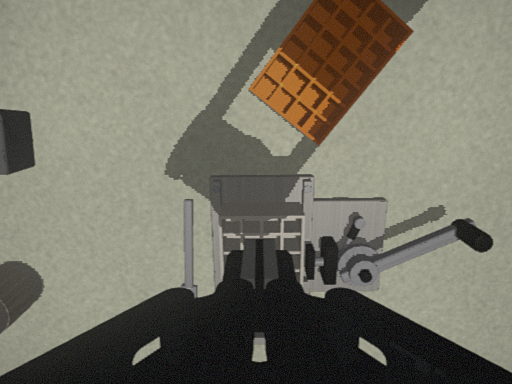

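```bash
python3 - <<'E'
import cv2
c=cv2.imread("pics/w1.png")[160:310,180:380]
cv2.imwrite("pics/w1c.png",cv2.resize(c,None,fx=4,fy=4,interpolation=2))
c=cv2.imread("pics/w1.png")[190:270,430:510]
cv2.imwrite("pics/w1d.png",cv2.resize(c,None,fx=5,fy=5,interpolation=2))
E
```

```text
(no output)
```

View pics/w1c.png

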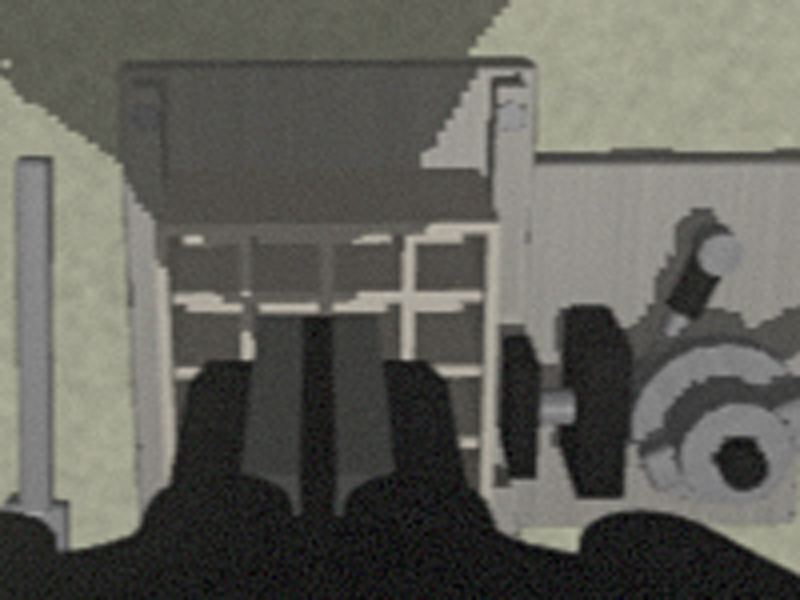

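View pics/w1d.png

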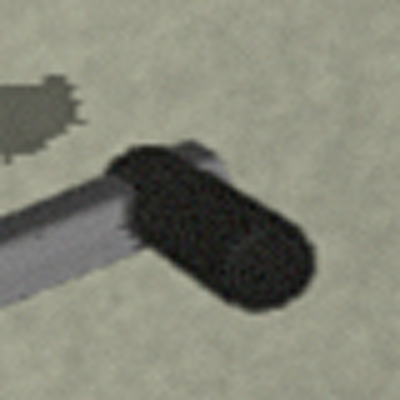

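```bash
cat >> h.py <<'E'
def ray(cam,uv,z):
    R=cv2.Rodrigues(np.array(cam["rvec"]))[0];C=-R.T@np.array(cam["tvec"])
    d=R.T@np.array([(uv[0]-cam["cx"])/cam["fx"],(uv[1]-cam["cy"])/cam["fy"],1]);return C+d*(z-C[2])/d[2]
def N(p,X): 
    c,s=np.cos(p[2]),np.sin(p[2]);d=X[:2]-p[:2];return np.array([c*d[0]+s*d[1],-s*d[0]+c*d[1],X[2]])
E
python3 - <<'E'
from bench import ctrl
from h import *
w=ctrl.camera("wrist")
ow=[([-.1025,-.0575,.012],(210.1,175.9)),([-.1025,.0575,.012],(313.6,175.9)),([-.075,.140,.012],(385.3,199)),(HANDLE,(484.6,242.6))]
p,r=fit([(w,ow)],[.573,-.166,.035]);print(p,r.round(1))
p=np.array([.5725,-.1662,.035])
q=(p)
for p in (p,fit([(w,ow)],[.573,-.166,.035])[0]):
  print("res",(P(w,W(p,[o[0] for o in ow]))-[o[1] for o in ow]).round(1).tolist())
  for uv,z in [((219.6,215.9),.056),((303.9,215.1),.056),((240,201.6),.012),((280,201.6),.012)]: print(N(p,ray(w,uv,z)).round(4))
  print("pivot",W(p,[-.01,.105,0]), "orange corner",N(p,ray(w,(318,143),.044)),N(p,ray(w,(318,143),.0)))
E
```

```text
[ 0.57183248 -0.16585186  0.04115376] [[-2.4  0.3]
 [ 0.4 -0.6]
 [ 2.7  0. ]
 [-0.4  0.2]]
res [[-2.1, 0.6], [0.6, 0.3], [2.6, 1.3], [-0.8, 2.1]]
[-0.0732 -0.041   0.056 ]
[-0.0739  0.0418  0.056 ]
[-0.0739 -0.0233  0.012 ]
[-0.0738  0.0209  0.012 ]
pivot [[ 0.55883187 -0.06161423  0.        ]] orange corner [-0.14288546  0.05443674  0.044     ] [-0.13672424  0.06195088  0.        ]
res [[-2.4, 0.3], [0.4, -0.6], [2.7, 0.0], [-0.4, 0.2]]
[-0.0728 -0.041   0.056 ]
[-0.073   0.0419  0.056 ]
[-0.0734 -0.0233  0.012 ]
[-0.073  0.021  0.012]
pivot [[ 0.55752102 -0.06135219  0.        ]] orange corner [-0.14189513  0.05493968  0.044     ] [-0.13568779  0.06241576  0.        ]
```

Request:
move_arm:
  rows: "0.2 1.7 0 0 0 0 0;0 0 2 0 0 0 0;0 0 4 0 0 0 0;0 0 4 0 0 0 0;0 0 4 0 0 0 0;0 0 3 0 0 0 0;0 0 2.2 0 0 0 0;0 0 1.4 0 0 0 0;0 0 0 0 0 0 0"

```text
time_s: 4.75
eef_pos: [0.472, -0.1688, 0.0963]
eef_rot: [-0.002, 0.695, 0.719, -0.0]
wrist_force: [-0.9, 0.0, -0.4]
opening: -0.003
```

```bash
python3 - <<'E'
from bench import ctrl
from h import *
w=ctrl.camera("wrist"); cv2.imwrite("pics/w2.png",w["color"])
s=ctrl.camera("scene"); cv2.imwrite("pics/s2.png",cv2.resize(s["color"][150:280,160:310],None,fx=4,fy=4,interpolation=2))
E
```

```text
(no output)
```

View pics/w2.png

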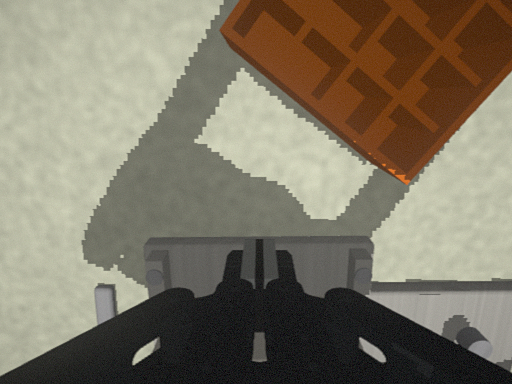

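View pics/s2.png

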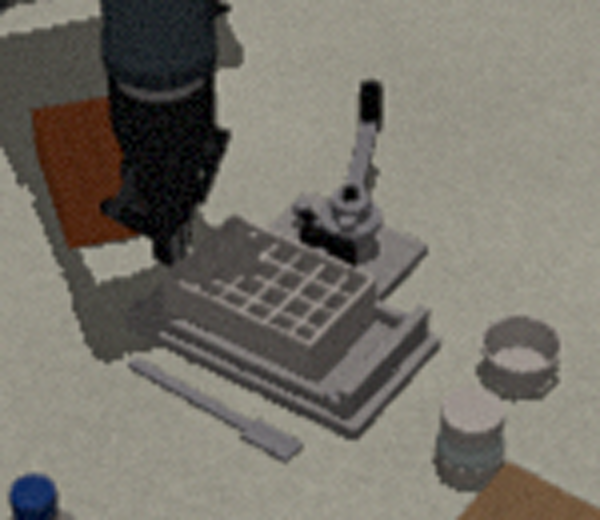

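The fingers stand in the channel's open end, at wrist pixel (258,265), behind the white plate. Nothing has been touched yet, so I push.

Request:
move_arm:
  rows: "0 0.5 0 0 0 0 0;0 0.5 0 0 0 0 0;0 0.5 0 0 0 0 0;0 0.5 0 0 0 0 0;0 0.5 0 0 0 0 0"

```text
time_s: 5.35
eef_pos: [0.4981, -0.1685, 0.0981]
eef_rot: [-0.0, 0.695, 0.719, -0.0]
wrist_force: [-2.5, -0.1, 2.2]
opening: -0.002
```

Request:
move_arm:
  rows: "0 0.3 0 0 0 0 0;0 0.3 0 0 0 0 0;0 0.3 0 0 0 0 0;0 0.3 0 0 0 0 0;0 0.2 0 0 0 0 0"

```text
time_s: 5.85
eef_pos: [0.5122, -0.1681, 0.0978]
eef_rot: [0.0, 0.695, 0.719, 0.0]
wrist_force: [-2.0, 0.8, 1.6]
opening: 0.002
```

Request:
move_arm:
  rows: "0 0.1 0 0 0 0 0;0 0.1 0 0 0 0 0;0 0.1 0 0 0 0 0;0 0.1 0 0 0 0 0"

```text
time_s: 6.25
eef_pos: [0.5159, -0.1679, 0.0978]
eef_rot: [-0.0, 0.695, 0.719, 0.0]
wrist_force: [-0.7, 0.2, -1.1]
opening: -0.001
```

Request:
move_arm:
  rows: "0 0.1 0 0 0 0 0;0 0.1 0 0 0 0 0"

```text
time_s: 6.45
eef_pos: [0.518, -0.1679, 0.0978]
eef_rot: [-0.0, 0.695, 0.719, -0.0]
wrist_force: [-4.4, -1.2, 0.4]
opening: 0.0
```

Request:
move_arm:
  rows: "0 0.1 0 0 0 0 0;0 0 0 0 0 0 0"

```text
time_s: 6.65
eef_pos: [0.5181, -0.1679, 0.0978]
eef_rot: [-0.001, 0.695, 0.719, -0.001]
wrist_force: [-6.5, -0.6, 3.0]
opening: 0.001
```

Request:
move_arm:
  rows: "0 0.1 0 0 0 0 0;0 0 0 0 0 0 0"

```text
time_s: 6.85
eef_pos: [0.5183, -0.1679, 0.0978]
eef_rot: [-0.002, 0.695, 0.719, -0.001]
wrist_force: [-10.4, -0.1, 7.3]
opening: -0.001
```

```bash
python3 - <<'E'
from bench import ctrl
from h import *
s=ctrl.camera("scene"); cv2.imwrite("pics/s3.png",cv2.resize(s["color"][180:280,170:290],None,fx=6,fy=6,interpolation=2))
o=ctrl.get_obs();print(o["eef_pos"],o["wrist_force"])
E
```

```text
[ 0.51825005 -0.16789208  0.09781309] [-11.0051166   -2.02496775   7.05007042]
```

View pics/s3.png

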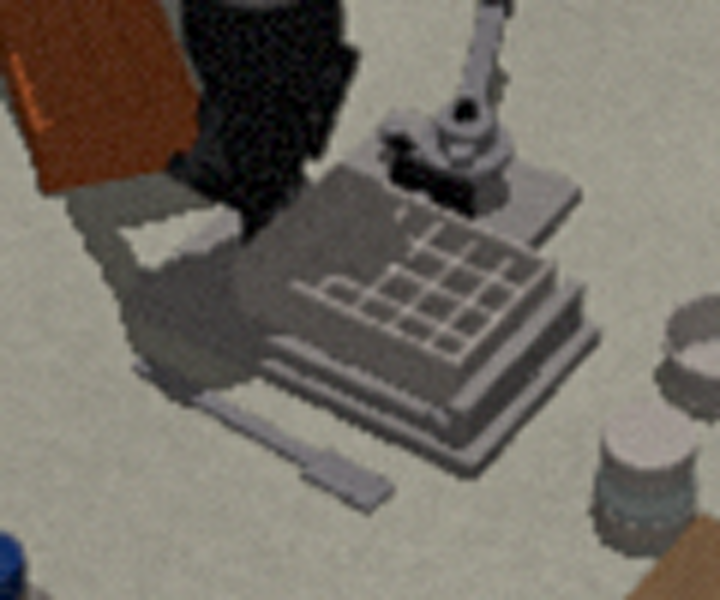

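Request:
move_arm:
  rows: "0 -0.5 0 0 0 0 0;0 -1 0 0 0 0 0;0 0 -3 0 0 0 0;0 0 -4 0 0 0 0;0 0 -2.5 0 0 0 0;0 0 0 0 0 0 0"

```text
time_s: 7.5
eef_pos: [0.5069, -0.1696, 0.1973]
eef_rot: [0.004, 0.695, 0.719, 0.001]
wrist_force: [-0.1, -0.2, 0.2]
opening: 0.003
```

```bash
python3 - <<'E'
from bench import ctrl
from h import *
o=ctrl.get_obs();print(o["q"].round(3),o["eef_pos"],o["eef_rot"].round(4),o["time_s"])
s=ctrl.camera("scene"); cv2.imwrite("pics/s4.png",cv2.resize(s["color"][150:280,160:310],None,fx=5,fy=4.5,interpolation=2))
E
```

```text
[-0.545  0.21   1.805  0.     1.118 -2.151] [ 0.50692052 -0.16958528  0.1972964 ] [0.0042 0.6947 0.7192 0.0011] 7.5
```

View pics/s4.png

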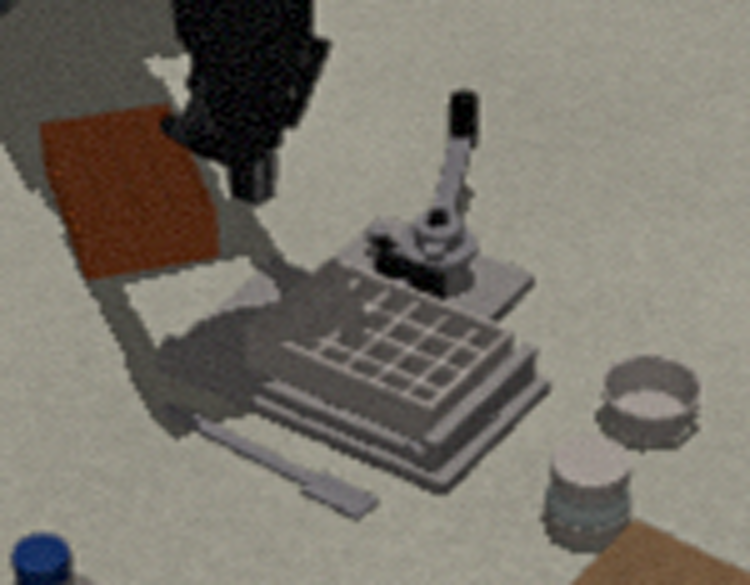

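Request:
move_arm:
  rows: "1.5 -0.1 0 0 0 0 0;3.1 -0.1 0 0 0 0 0;3.6 -0.2 0 0 0 0 0;3.6 -0.1 0 0 0 0 0;2.6 -0.1 0 0 0 0 0;1.1 0 0 0 0 0 0;0 0 0 0 0 8.1 0;0 0 0 0 0 8.1 0;0 0 0 0 0 8.1 0;0 0 0 0 0 8.1 0;0 0 0 0 0 8.1 0;0 0 0 0 0 8.1 0;0 0 0 0 0 8.1 0;0 0 0 0 0 8.1 0;0 0 0 0 0 0 0"

```text
time_s: 9.05
eef_pos: [0.4929, -0.0137, 0.1918]
eef_rot: [-0.0, 0.972, 0.234, -0.001]
wrist_force: [0.0, 0.8, 0.7]
opening: 0.001
```

```bash
python3 - <<'E'
from bench import ctrl
from h import *
o=ctrl.get_obs();print(o["q"].round(3),o["eef_pos"],o["eef_rot"].round(4),o["time_s"])
w=ctrl.camera("wrist"); cv2.imwrite("pics/w5.png",w["color"])
E
```

```text
[-0.269  0.136  1.905 -0.     1.102 -0.742] [ 0.49292    -0.01367115  0.19183591] [-4.000e-04  9.722e-01  2.342e-01 -8.000e-04] 9.05
```

View pics/w5.png

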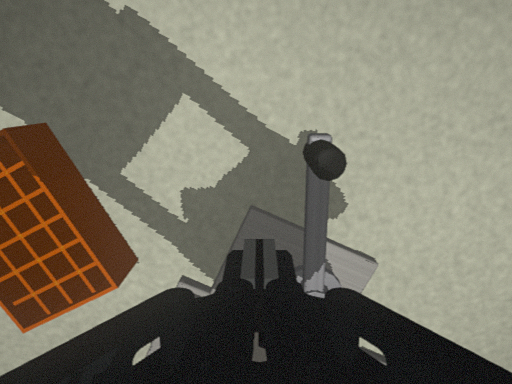

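Request:
move_arm:
  rows: "0 0 2 0 0 0 0;0 0 3 0 0 0 0;0 0 2 0 0 0 0;0 0 1.0 0 0 0 0;0 0 0.5 0 0 0 0;0 0 0 0 0 0 0"

```text
time_s: 9.7
eef_pos: [0.4935, -0.0137, 0.1076]
eef_rot: [-0.0, 0.972, 0.236, -0.0]
wrist_force: [0.1, -0.2, 0.7]
opening: -0.002
```

```bash
python3 - <<'E'
from bench import ctrl
from h import *
s=ctrl.camera("scene"); cv2.imwrite("pics/s6.png",cv2.resize(s["color"][140:250,180:310],None,fx=6,fy=5.4,interpolation=2))
w=ctrl.camera("wrist"); cv2.imwrite("pics/w6.png",w["color"])
E
```

```text
(no output)
```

View pics/s6.png

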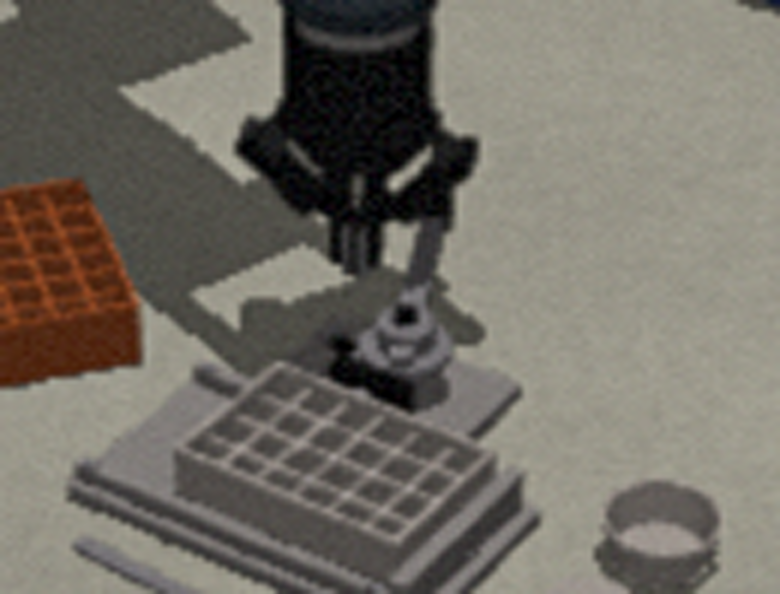

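View pics/w6.png

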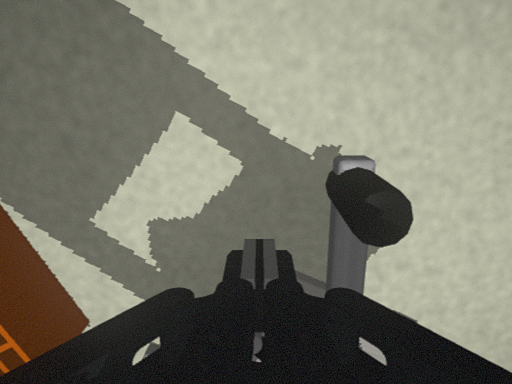

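Request:
move_arm:
  rows: "0.6 0 0 0 0 0 0;0.5 0 0 0 0 0 0;0.3 0 0 0 0 0 0;0 0 0 0 0 0 0"

```text
time_s: 10.2
eef_pos: [0.5067, -0.007, 0.1082]
eef_rot: [0.0, 0.972, 0.235, 0.0]
wrist_force: [-0.6, -1.1, 0.5]
opening: 0.003
```

Request:
move_arm:
  rows: "0.63 -0.16 0 0 0 5 0;0.63 -0.16 0 0 0 5 0;0.63 -0.16 0 0 0 5 0"

```text
time_s: 10.5
eef_pos: [0.5206, 0.0042, 0.1078]
eef_rot: [0.0, 0.995, 0.105, -0.002]
wrist_force: [-7.0, -1.8, 5.7]
opening: 0.002
```

```bash
python3 - <<'E'
from bench import ctrl
from h import *
s=ctrl.camera("scene"); cv2.imwrite("pics/s7.png",cv2.resize(s["color"][140:250,180:310],None,fx=6,fy=5.4,interpolation=2))
w=ctrl.camera("wrist"); cv2.imwrite("pics/w7.png",w["color"])
E
```

```text
(no output)
```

View pics/s7.png

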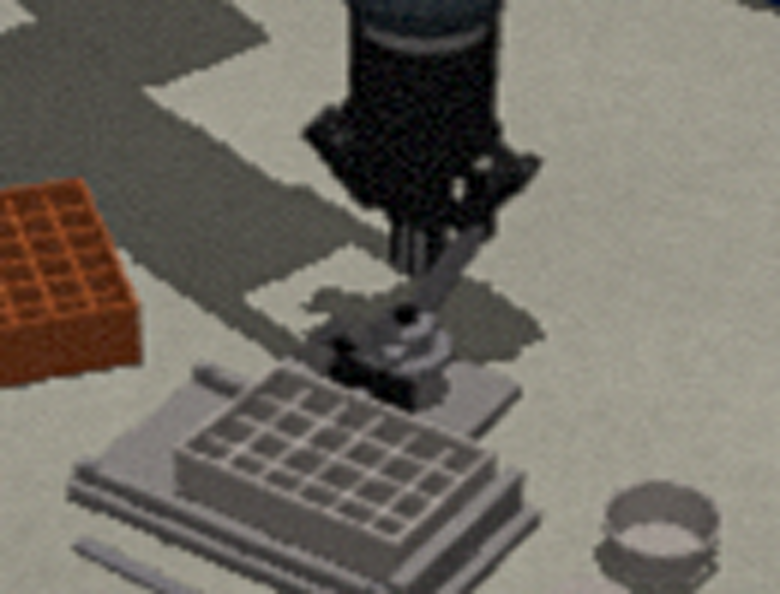

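View pics/w7.png

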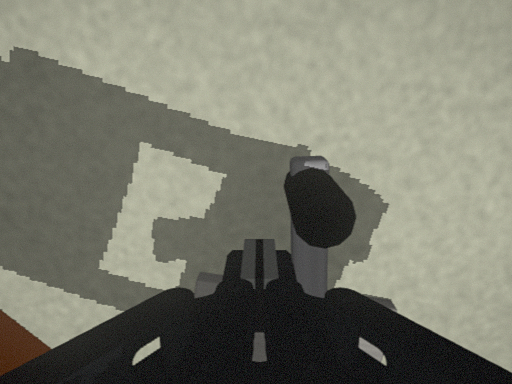

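Finger against the bar (wrist pixel 292,265); the lever follows and the force is about 7 N, as expected. I continue the arc.

Request:
move_arm:
  rows: "0.63 -0.16 0 0 0 5 0;0.63 -0.16 0 0 0 5 0;0.63 -0.16 0 0 0 5 0;0.63 -0.16 0 0 0 5 0;0.63 -0.16 0 0 0 5 0"

```text
time_s: 11.1
eef_pos: [0.5514, 0.0142, 0.1075]
eef_rot: [-0.0, 0.994, -0.112, -0.002]
wrist_force: [-5.5, 2.6, 4.2]
opening: 0.001
```

```bash
python3 - <<'E'
from bench import ctrl
from h import *
o=ctrl.get_obs();X=N([.5722,-.166,.0365],o["eef_pos"])-[-.01,.105,0]
print("r",np.hypot(*X[:2]),np.degrees(np.arctan2(X[1],X[0])),o["q"].round(2))
w=ctrl.camera("wrist"); cv2.imwrite("pics/w8.png",w["color"])
E
```

```text
r 0.07595570548907711 93.20300327348639 [-0.19  0.39  1.79  0.    0.96  0.03]
```

View pics/w8.png

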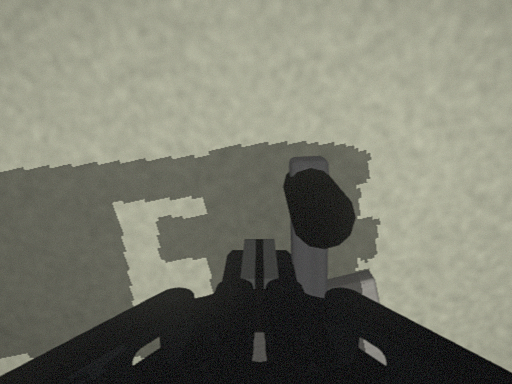

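Request:
move_arm:
  rows: "0.63 -0.16 0 0 0 5 0;0.63 -0.16 0 0 0 5 0;0.63 -0.16 0 0 0 5 0;0.63 -0.16 0 0 0 5 0;0.63 -0.16 0 0 0 5 0"

```text
time_s: 11.65
eef_pos: [0.5841, 0.0094, 0.1074]
eef_rot: [-0.0, 0.946, -0.324, -0.001]
wrist_force: [0.3, 1.5, -0.7]
opening: 0.002
```

Request:
move_arm:
  rows: "0.63 -0.16 0 0 0 5 0;0.63 -0.16 0 0 0 5 0;0.4 -0.1 0 0 0 3 0;0 0 0 0 0 0 0"

```text
time_s: 12.05
eef_pos: [0.6, 0.0002, 0.1079]
eef_rot: [-0.0, 0.904, -0.428, 0.0]
wrist_force: [-0.1, 0.2, 0.3]
opening: -0.002
```

```bash
python3 - <<'E'
from bench import ctrl
from h import *
w=ctrl.camera("wrist"); cv2.imwrite("pics/w9.png",w["color"])
s=ctrl.camera("scene"); cv2.imwrite("pics/s9.png",cv2.resize(s["color"][140:270,180:310],None,fx=5,fy=4.5,interpolation=2))
E
```

```text
(no output)
```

View pics/w9.png

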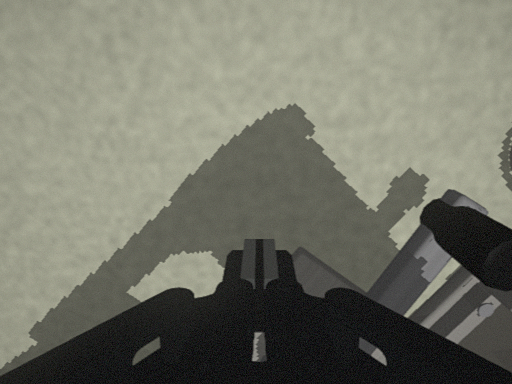

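View pics/s9.png

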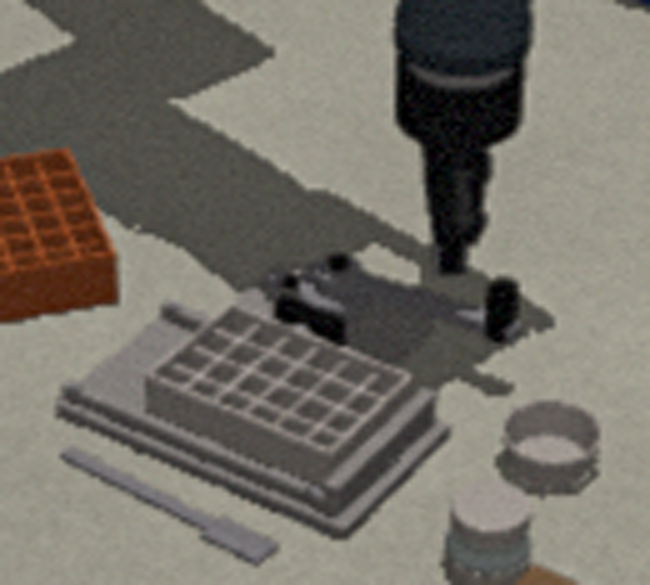

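The lever has snapped over; its handle is now at scene-crop pixel (502,285). I back off and rise.

Request:
move_arm:
  rows: "-1.5 0 0 0 0 0 0;-1 0 -2 0 0 0 0;-1 0 -4 0 0 0 0;-2 0 -4 0 0 0 0;-3 0 -3 0 0 0 0;-3 0 0 0 0 0 0;-3 0 0 0 0 0 0;0 0 0 0 0 0 0;0 0 0 0 0 0 0"

```text
time_s: 13.05
eef_pos: [0.5071, 0.1139, 0.2379]
eef_rot: [0.0, 0.904, -0.428, 0.0]
wrist_force: [0.8, -0.1, -0.8]
opening: 0.001
```

```bash
python3 - <<'E'
from bench import ctrl
from h import *
w=ctrl.camera("wrist"); cv2.imwrite("pics/w10.png",w["color"])
t=ctrl.camera("top"); cv2.imwrite("pics/t10.png",cv2.resize(t["color"][140:240,220:330],None,fx=6,fy=6,interpolation=2))
s=ctrl.camera("scene"); cv2.imwrite("pics/s10.png",cv2.resize(s["color"][160:280,180:310],None,fx=5,fy=5,interpolation=2))
p=[.5722,-.166,.0365];F=lambda A:(np.round(A,1)).tolist()
tt=lambda q:(q-[220,140])*6+2.5; ss=lambda q:(q-[180,160])*5+2
h=lambda th:[-.01+.108*np.cos(th),.105+.108*np.sin(th),.086]
b=np.deg2rad(115)
X=[h(b-1.9),h(b-1.75),h(b-1.5),[-.0439,-.0428,.056],[-.0439,.0428,.056],[.0839,-.0428,.056],[.0839,.0428,.056]]
print(F(tt(P(t,W(p,X)))));print(F(ss(P(s,W(p,X)))));print(ctrl.get_obs()["time_s"])
E
```

```text
[[247.2, 209.9], [222.2, 215.6], [183.4, 233.1], [509.5, 425.6], [374.7, 432.4], [494.9, 229.5], [362.3, 236.0]]
[[502.6, 217.3], [512.2, 201.1], [519.0, 173.0], [144.3, 314.7], [231.9, 234.8], [330.1, 403.6], [413.6, 317.0]]
13.2
```

View pics/t10.png

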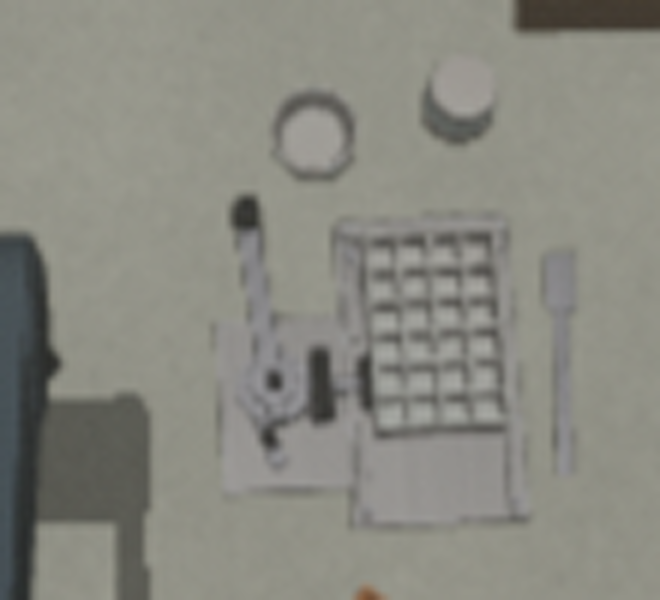

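View pics/s10.png

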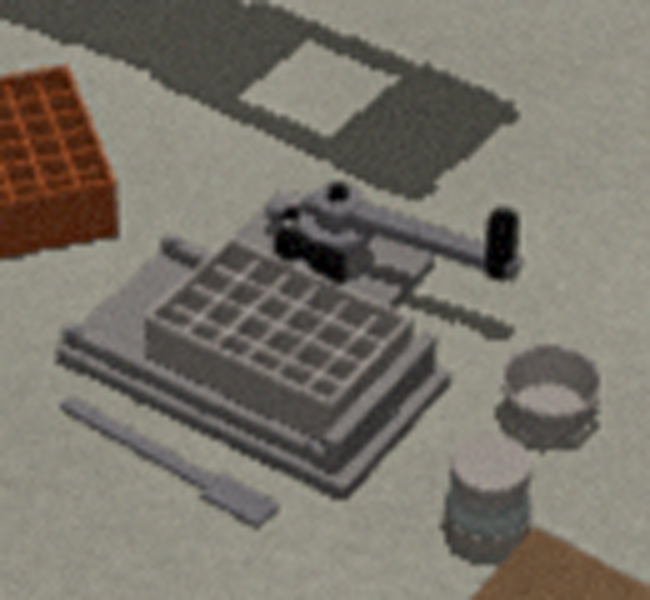

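```bash
python3 - <<'E'
from bench import ctrl
print(ctrl.hand_in())
E
```

```text
the job is handed in; nothing more can be done
None
```

I pushed the white plate home with the shut fingertips. It travelled about 30 mm, stopped moving and took about 10 N against the end stop. I then swept the clamp lever over with the fingertips, and it snapped past its dead point. I handed the job in at about 13 s on the robot's clock; no verdict was given.

**Last checks, top and scene views:**
- **Lever:** the handle shows within about 3 px (0.5 image px) of where the 1.9 rad lock would put it in the top view.
- **Plate:** it lies flat and straight. Its edges are within about 1 image px of the home outline. That includes about 1.5 mm of disagreement at its near edge in the top view, which is within the 2 mm camera calibration.
- **Bystanders:** the spatula, jar, dish and orange look-alike show no visible shift. I did not check the tip box, bottle, tube rack and spare plate at the end; the arm never went near them.
- **Arm:** it is clear of everything, and the wrist force reads close to zero.

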